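# Set the rotary table to the red line and clamp it

## Robot

A 6-joint arm with a two-finger parallel gripper is mounted at the origin on the work surface. World frame = base frame: x ahead of the robot, y to its left, z up, the work surface at z = 0. Lengths are in m, angles in rad, forces in N, time in s.
With the tool pointing down it reaches from about 0.25 to 0.775 m from the base axis. Payload 4 kg.
Tool frame: the origin (TCP) lies at the centre of the arm's flange, where the gripper is bolted on; the fingertips stand 199 mm ahead of it and the grasp point (between the pads) lies 180 mm ahead of it (robot.tcp_to_tips is the z of the fingertips in the tool frame, in m); z points along the fingers, y is the line along which they close (so a half turn about z gives the same grasp; the last joint's range is limited). The gripper opens to 94 mm and grips with 3 to 60 N. Pads are 16 mm wide; open, the fingers measure 119 mm over their backs; the gripper's body (75 mm by 177 mm) begins 78 mm behind the grasp point.
Start: joints at [1.043, 0.087, 1.371, -0, 1.684, -0.103], TCP at [0.227, 0.501, 0.405] pointing down, gripper open.
Joint ranges: [-3.1, 3.1], [-0.76, 2.03], [0.27, 2.55], [-1.08, 4.22], [0.17, 2.65], [-2.57, 2.57]. Speed limits (rad/s): [2.79, 2.79, 3.14, 3.14, 3.14, 3.14].

## Interface

Orientations are given as [roll, pitch, yaw] about the fixed x, y, z axes, in that order (R = Rz(yaw) Ry(pitch) Rx(roll)).
In Python, from bench import robot gives the robot as it stands.
- The arm moves only by the tool play_rows, never from a script. Its arguments are lists of equal length, an entry for each row: "translation": the shift along the tool's x, y, z scaled (see below), a list of three; "twist": the turn, a rotation vector about the tool's x, y, z scaled (see below), a list of three; "gripper": the opening, from -1 (shut) to 1 (fully open). A call has 1 to 8 rows; each row shifts and turns the commanded pose from where the row before left it, along the tool's axes as they then stand; what a row does not reach is not made up. The controller multiplies each number of a shift by 0.04 m and each number of a turn by 0.1 rad. A row lasts 1/10 s, in which the tool goes at most 50 mm and 8.59 degrees, less where a joint would pass 70% of its speed; a pose out of reach is approached as far as the arm can. A call with a number of a shift or a turn outside -1 to 1 is refused whole. A call with a gripper value outside its range is refused whole. The fingers move at their own pace and stop on an object; the grip force is fixed at half the most. Time passes only in rows, so rows that do not move let the fingers close. It gives the time, the measured TCP pose, the force, the opening and the grip force at its end, in the units of the state.
- robot.get_obs(): the state, without advancing time (a new reading comes with each control period).
- robot.snapshot(name): name is "side" or "top" or "wrist"; returns the picture (384x512x3 uint8, red, green, blue); there is no depth.
- robot.camera_model(name): a dict with "camera_matrix" (3x3 intrinsics, pixels), "rvec" (rotation vector, rad) and "tvec" (3), from world to camera coordinates, as OpenCV has them. Camera axes: x right, y down, z forward; pixel columns grow to the right and rows downward; lengths in m; the calibration is good to about 2 mm. The wrist camera is an equidistant fisheye: a pixel r from the principal point sees the ray r / f radians off the axis. A picture is of the moment at which its call begins: read the wrist's pose just before it. camera_model takes no time and is no camera call; for the wrist camera it gives the pose at the moment of the call.
- robot.close_job(): hands the job in; it is judged then, once.
Trained networks look in the newest picture that a camera, given by its name, has taken for a name from the list of things; names that differ only in an ending like _2 or _b are one class to them, and where a whole thing is asked for, a point or a joint stands for the part that bears it (a point fixed in the world has none). Each returns a list of dicts, best first, with "score" (0 to 1); they miss things now and then, are a little off and sometimes report something else, mostly with a low value. They report only what shows in the picture. A call takes as long as a camera call.
- robot.recognise(name, camera): "centre" ([x, y, z] in m, in world coordinates, good to about 4 mm: the middle of the surface that is visible of it).
- robot.spot_point(name, camera): "centre" ([x, y, z] in m, in world coordinates, good to about 4 mm: a listed point, or the origin of a listed thing).
The state is a dict: "time": time; "joint_positions": joint angles; "qvel": joint speeds; "joint_torque": joint torques, N m; "tool_pos": TCP position; "ee_rot": TCP orientation; "wrist_force": force on the tool from outside, world axes, zero at the start; "wrist_torque": the same for the moment, N m; "width": finger opening in m; "finger_force": force on a finger pad.
Only numpy, scipy, OpenCV 4.12 (cv2) and the standard library are available. Lean on these libraries where they do the work, as an engineer would, in place of code of your own. Each camera call takes 0.05 s, during which the arm holds its last target. There are 200 camera calls.

## Task

The flange on the rotary table has to come round for its next hole: push the turntable round with your fingertips, against one of its strap clamps, until the yellow index line on its rim lines up with the red line on the scale ring. Then push the black-knobbed clamp lever clockwise to its stop to lock the table there. Just push, gripping and lifting nothing, use no great force, and leave the tools and parts lying about where they are.

Things in the scene. Friction and masses are not known exactly. Their poses are not given: they have to be found in the camera images.
- rotary_base: fixed green base of the rotary table, 270 mm across (a round casting with a lug to either side along its own x, 380 mm over the lugs, and a clamp boss 173 mm out along its own y). Origin at its underside on the turning axis, z up. The light scale ring on its top, radii 108 to 134 mm, 90 mm above the bench, has a black line every 5 degrees
- turntable (a joint): angle of the turntable in the base, rad, counter-clockwise seen from above; at 0 the yellow index line points along the base's x. It turns either way, well past a full turn, stays where it is left and needs about 7 N at a strap clamp while the clamp lever is loose
- table_centre (a point): centre of the turntable's upper face, on the turning axis, 100 mm above the bench. The steel turntable's upper face has a radius of 95 mm; around it, 10 mm lower, runs a dark rim to radius 108 mm. On the middle sits the blue-faced flange, radius 45 mm, 16 mm thick, with a hub of radius 20 mm to 28 mm above the face
- index_mark (a point): outer end of the yellow index line on the turntable's dark rim, 110 mm from the axis; the line is 5 mm wide and runs on over the edge and in on the upper face to radius 68 mm
- red_mark (a point): inner end of the red paint line across the scale ring, 110 mm from the axis, where the index line must come; the line is 5.5 mm wide and 25 mm long
- strap_a (a point): point in the step block of strap clamp A, 76 mm from the axis, 90 degrees counter-clockwise from the index line, 14 mm above the turntable's face. The strap lies along the radius from 32 to 88 mm, 28 mm wide, 16 to 28 mm above the face; its block, 24 mm wide, radius 66 to 88 mm, stands on the face. Fixed to the turntable; push either long side
- strap_b (a point): the same point of the like strap clamp B, 90 degrees clockwise from the index line. On each strap a nut (radius 11 mm) and stud stand at radius 55 mm, up to 46 mm above the face
- lever (a joint): angle of the clamp lever, rad, clockwise seen from above: 0 is fully loose, 1.45 is the stop. From about 1.0 on it presses a steel dog on the turntable's rim and grows stiffer; from about 1.2 on the table is locked. Takes about 3 N at the knob, up to some 10 N near the stop, and stays where it is left; keep every push on it or on the turntable under 35 N
- lever_ball (a point): centre of the lever's black ball knob, 28 mm across, 75 mm from the lever's upright axis, 147 mm above the bench; the rod slopes down from it to the hub
- lever_pivot (a point): point on the lever's upright axis at the knob's height; 155 mm from the turning axis along the base's y. Hub of radius 16 mm, top 132 mm above the bench; the steel dog below it reaches in over the scale ring to radius 96 mm, top 113 mm above the bench
- spanner: loose combination spanner lying flat beside the rotary table; bystander, origin under its middle, to be left alone
- hammer: loose hammer lying on the bench; bystander, to be left alone
- punch: loose steel centre punch, 125 mm long, 12 mm thick, lying on the bench; bystander, to be left alone
- dye_can: loose tin of layout dye with a blue label, 60 mm across, 85 mm tall, standing; bystander, to be left alone
- spare_flange: loose spare steel flange, 90 mm across, 28 mm tall, lying on the bench; bystander, to be left alone
- square: loose engineer's square, 14 mm thick stock 85 mm long and a 125 mm steel blade, lying flat; bystander, to be left alone
- bolt_tray: loose yellow tray of bolts, 120 x 85 mm, 35 mm tall; bystander, to be left alone

How it is judged:
By the outcome, as a careful person would: the job done as asked, in the order asked, and still so for the second after the job is handed in, with the robot touching nothing.
It also fails if it takes over 64 s, if anything falls off the work surface, if the arm or the gripper's body presses on something with over 40 N, if the wrist force passes 120 N, or if a joint passes its speed limit or range.

## Working session

There is one attempt and no reset: what is moved stays moved. The work goes in short steps, Python scripts to look and compute and a tool call to move; the robot and the scene stay as the last step left them, time stands still between calls to the robot, and variables do not carry over. Pictures are saved under pics/ and viewed, at most 10 in all, crops included, and the job is handed in when it is done.

Besides the shell and the picture viewer there is one more tool, called after "Call:" in YAML: its name, and indented under it one key for each argument. play_rows: Moves the arm, as the interface text tells. Its arguments: {"type":"object","properties":{"translation":{"type":"array","items":{"type":"array","items":{"type":"number","minimum":-1,"maximum":1}}},"twist":{"type":"array","items":{"type":"array","items":{"type":"number","minimum":-1,"maximum":1}}},"gripper":{"type":"array","items":{"type":"number"}}},"required":["translation","twist","gripper"]}

```bash
mkdir -p pics; cat > h.py <<'E'
import numpy as np,cv2
from bench import robot
def snap(c,n):
    im=robot.snapshot(c); cv2.imwrite(f'pics/{n}.png',im[:,:,::-1]); return im
def proj(c,P):
    m=robot.camera_model(c); return cv2.projectPoints(np.array(P,float).reshape(-1,3),np.array(m['rvec'],float),np.array(m['tvec'],float),np.array(m['camera_matrix'],float),None)[0].reshape(-1,2)
def back(c,uv,z):
    m=robot.camera_model(c);R=cv2.Rodrigues(np.array(m['rvec'],float))[0];t=np.array(m['tvec'],float).ravel()
    d=R.T@np.linalg.inv(m['camera_matrix'])@np.array([uv[0],uv[1],1.]);o=-R.T@t
    return o+d*(z-o[2])/d[2]
E
python3 - <<'E'
from h import *
for c in('top','side'):
    im=snap(c,c+'0')
    for n in ['table_centre','index_mark','red_mark','strap_a','strap_b','lever_ball','lever_pivot','rotary_base']:
        r=robot.spot_point(n,c)[:2]; print(c,n,[(np.round(x['centre'],3).tolist(),round(x['score'],2)) for x in r])
o=robot.get_obs();print(o['time'],o['tool_pos'],o['ee_rot'],o['width'])
E
```

```text
top table_centre [([0.543, -0.068, 0.096], 0.68), ([0.48, -0.116, 0.114], 0.44)]
top index_mark [([0.468, 0.015, 0.091], 0.9), ([0.638, 0.429, -0.006], 0.49)]
top red_mark []
top strap_a [([0.598, -0.019, 0.108], 0.68), ([0.478, -0.114, 0.112], 0.62)]
top strap_b [([0.598, -0.019, 0.108], 0.68), ([0.478, -0.114, 0.112], 0.62)]
top lever_ball [([0.449, 0.087, 0.145], 0.7), ([0.638, 0.432, -0.002], 0.5)]
top lever_pivot [([0.522, 0.088, 0.148], 0.7)]
top rotary_base [([0.539, -0.067, 0.001], 0.88)]
side table_centre [([0.54, -0.073, 0.103], 0.82), ([0.451, 0.088, 0.147], 0.52)]
side index_mark [([0.47, 0.015, 0.088], 0.96)]
side red_mark [([0.484, -0.115, 0.115], 0.29)]
side strap_a [([0.602, -0.023, 0.113], 0.77), ([0.52, -0.289, 0.002], 0.73)]
side strap_b [([0.602, -0.023, 0.113], 0.77), ([0.52, -0.289, 0.002], 0.73)]
side lever_ball [([0.449, 0.086, 0.148], 0.64), ([0.518, 0.087, 0.153], 0.15)]
side lever_pivot [([0.518, 0.085, 0.152], 0.8), ([0.536, -0.072, 0.003], 0.63)]
side rotary_base [([0.536, -0.071, 0.002], 0.67), ([0.433, -0.217, 0.002], 0.15)]
0.9 [0.22668532 0.50110172 0.40471699] [3.14147494e+00 4.06552038e-05 2.71677998e+00] 0.0939931422399247
```

View pics/top0.png

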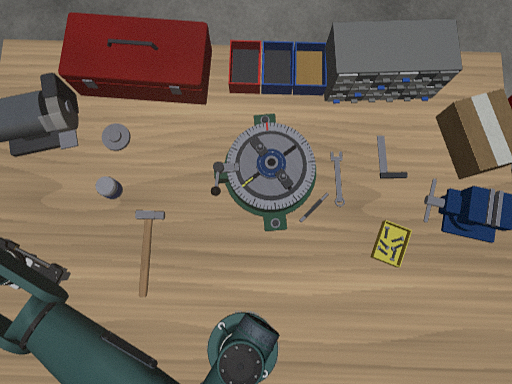

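View pics/side0.png

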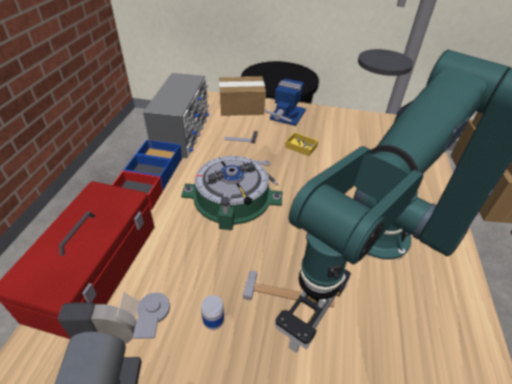

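```bash
python3 - <<'E'
from h import *
for c in('top','side'):
    im=cv2.imread(f'pics/{c}0.png')
    C=np.array([.541,-.070]); h=cv2.cvtColor(im,cv2.COLOR_BGR2HSV)
    th=np.radians(np.arange(0,360,.5))
    for nm,R,z in(('red',(.112,.118,.124,.13),.09),('yel',(.070,.078,.086,.092),.10)):
        S=[]
        for r in R:
            uv=proj(c,np.c_[C[0]+r*np.cos(th),C[1]+r*np.sin(th),th*0+z]).astype(np.float32)
            px=cv2.remap(im,uv[:,0].reshape(1,-1),uv[:,1].reshape(1,-1),cv2.INTER_LINEAR)[0].astype(float)
            s=px[:,2]-px[:,1] if nm=='red' else np.minimum(px[:,1],px[:,2])-px[:,0]
            S.append(s)
        s=np.mean(S,0); k=np.argsort(-s)[:8]; print(c,nm,[(th[i]*57.2958,round(s[i])) for i in k])
im=cv2.imread('pics/top0.png')[105:240,195:335]; cv2.imwrite('pics/crop.png',cv2.resize(im,None,fx=4.4,fy=4.4,interpolation=cv2.INTER_CUBIC))
E
```

```text
top red [(np.float64(7.00000250294917), 109), (np.float64(6.500002324167086), 109), (np.float64(7.500002681731252), 98), (np.float64(6.000002145385003), 89), (np.float64(8.000002860513337), 70), (np.float64(5.500001966602919), 51), (np.float64(8.500003039295422), 34), (np.float64(5.000001787820835), 15)]
top yel [(np.float64(128.0000457682134), 94), (np.float64(128.50004594699547), 92), (np.float64(127.50004558943131), 89), (np.float64(129.00004612577754), 83), (np.float64(127.00004541064924), 80), (np.float64(129.50004630455965), 69), (np.float64(126.50004523186712), 65), (np.float64(130.00004648334172), 51)]
side red [(np.float64(7.00000250294917), 66), (np.float64(7.500002681731252), 64), (np.float64(6.500002324167086), 62), (np.float64(8.000002860513337), 58), (np.float64(6.000002145385003), 56), (np.float64(8.500003039295422), 53), (np.float64(5.500001966602919), 50), (np.float64(9.000003218077504), 47)]
side yel [(np.float64(128.50004594699547), 58), (np.float64(128.0000457682134), 57), (np.float64(129.00004612577754), 57), (np.float64(129.50004630455965), 56), (np.float64(127.50004558943131), 54), (np.float64(130.00004648334172), 52), (np.float64(127.00004541064924), 50), (np.float64(130.5000466621238), 44)]
```

View pics/crop.png

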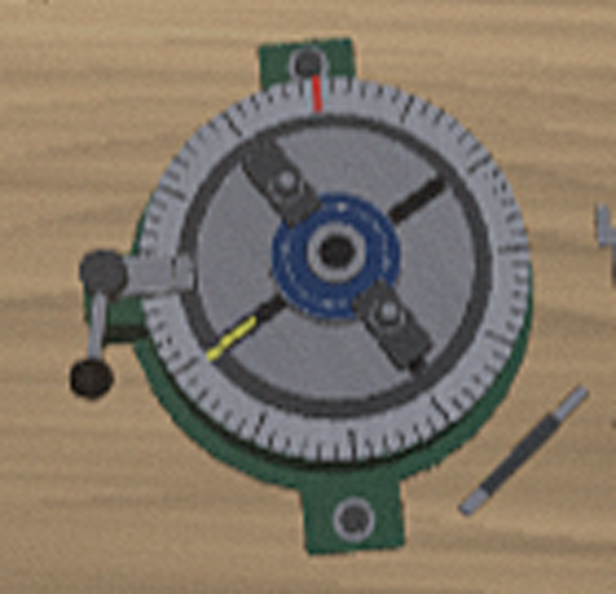

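The red line is at 7° world and the index line at 128.5°, about the axis (0.541, −0.070). In the crop red is at (318,95), yellow at (230,340) and the upper strap (B) at (270,170). I'll push strap B clockwise by about 121° and move over the start point now.

Call:
play_rows:
  translation:
    - [-0.82, -0.49, 0]
    - [-0.82, -0.49, 0]
    - [-0.82, -0.49, 0]
    - [-0.82, -0.49, 0]
    - [-0.82, -0.49, 0]
    - [-0.82, -0.49, 0]
    - [-0.82, -0.49, 0]
    - [-0.82, -0.49, 0]
  twist:
    - [0, 0, 0]
    - [0, 0, 0]
    - [0, 0, 0]
    - [0, 0, 0]
    - [0, 0, 0]
    - [0, 0, 0]
    - [0, 0, 0]
    - [0, 0, 0]
  gripper: [-1, -1, -1, -1, -1, -1, -1, -1]

```text
time: 1.7
tool_pos: [0.4017, 0.2487, 0.4049]
ee_rot: [3.141, 0.0, 2.717]
wrist_force: [0.0, 1.2, -0.7]
width: 0.0335
finger_force: 0.0
```

Call:
play_rows:
  translation:
    - [-0.82, -0.49, 0]
    - [-0.82, -0.49, 0]
    - [-0.82, -0.49, 0]
    - [-0.82, -0.49, 0]
    - [-0.82, -0.49, 0]
    - [-0.82, -0.49, 0]
    - [-0.82, -0.49, 0]
    - [-0.82, -0.49, 0]
  twist:
    - [0, 0, 0]
    - [0, 0, 0]
    - [0, 0, 0]
    - [0, 0, 0]
    - [0, 0, 0]
    - [0, 0, 0]
    - [0, 0, 0]
    - [0, 0, 0.65]
  gripper: [-1, -1, -1, -1, -1, -1, -1, -1]

```text
time: 2.5
tool_pos: [0.5763, -0.0024, 0.4047]
ee_rot: [3.141, 0.0, 2.65]
wrist_force: [-0.4, -0.1, -0.6]
width: 0.0001
finger_force: 0.0
```

Call:
play_rows:
  translation:
    - [0, 0, 0]
    - [0, 0, 0]
  twist:
    - [0, 0, 0]
    - [0, 0, 0]
  gripper: [-1, -1]

```text
time: 2.7
tool_pos: [0.5758, -0.0014, 0.4042]
ee_rot: [3.141, -0.001, 2.651]
wrist_force: [-1.0, 0.4, -0.0]
width: 0.0003
finger_force: 0.0
```

```bash
cat >> h.py <<'E'
C=np.array([.541,-.070])
def st():
    o=robot.get_obs();p=np.array(o['tool_pos']);d=p[:2]-C
    print('t',o['time'],'pos',p.round(4),'rpy',np.degrees(o['ee_rot']).round(1),'rho',np.hypot(*d).round(4),'phi',np.degrees(np.arctan2(d[1],d[0])).round(1),'F',np.round(o['wrist_force'],1),'w',round(o['width'],4))
    return o
def rel(P):
    "world target tcp -> tool frame shift /0.04"
    o=robot.get_obs();from scipy.spatial.transform import Rotation as Rn
    return (Rn.from_euler('xyz',o['ee_rot']).inv().apply(np.array(P)-o['tool_pos'])/.04).round(2)
E
python3 - <<'E'
from h import *
st();a=np.radians(62);print(rel([C[0]+.077*np.cos(a),C[1]+.077*np.sin(a),.309]))
im=snap('wrist','w1')
for n in ('strap_b','index_mark','red_mark','table_centre','lever_ball','lever_pivot'):
    print(n,[(np.round(x['centre'],3).tolist(),round(x['score'],2)) for x in robot.spot_point(n,'wrist')[:2]])
E
```

```text
t 2.7 pos [ 0.5758 -0.0014  0.4042] rpy [ 1.800e+02 -1.000e-01  1.519e+02] rho 0.0769 phi 63.1 F [-1.   0.4 -0. ] w 0.0003
[-0.04  0.    2.38]
strap_b [([0.482, -0.113, 0.115], 0.72), ([0.596, -0.021, 0.114], 0.68)]
index_mark [([0.469, 0.015, 0.087], 0.56)]
red_mark []
table_centre [([0.544, -0.069, 0.098], 0.86), ([0.471, 0.018, 0.087], 0.31)]
lever_ball [([0.448, 0.086, 0.148], 0.94)]
lever_pivot [([0.517, 0.084, 0.145], 0.93)]
```

View pics/w1.png

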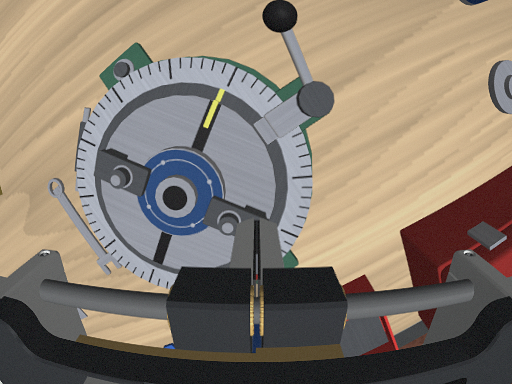

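The wrist view shows the shut fingers at (257,230), just beside strap B at (235,215), with the yellow line at (215,105) and the lever loose. Next I'll go down.

Call:
play_rows:
  translation:
    - [0.08, 0, 0.6]
    - [0, 0, 0.6]
    - [0, 0, 0.5]
    - [0, 0, 0.4]
    - [0, 0, 0.25]
    - [0, 0, 0]
  twist:
    - [0, 0, 0]
    - [0, 0, 0]
    - [0, 0, 0]
    - [0, 0, 0]
    - [0, 0, 0]
    - [0, 0, 0]
  gripper: [-1, -1, -1, -1, -1, -1]

```text
time: 3.65
tool_pos: [0.5722, 0.001, 0.3091]
ee_rot: [-3.141, -0.003, 2.652]
wrist_force: [0.1, 0.6, 1.1]
width: 0.0005
finger_force: 0.0
```

Call:
play_rows:
  translation:
    - [-0.19, -0.01, 0]
    - [-0.19, -0.01, 0]
    - [-0.19, -0.01, 0]
    - [-0.19, -0.01, 0]
  twist:
    - [0, 0, 1]
    - [0, 0, 1]
    - [0, 0, 1]
    - [0, 0, 1]
  gripper: [-1, -1, -1, -1]

```text
time: 4.05
tool_pos: [0.5953, -0.0158, 0.3117]
ee_rot: [3.139, -0.009, 2.25]
wrist_force: [-3.5, 9.7, 0.5]
width: 0.0005
finger_force: 5.1
```

```bash
python3 - <<'E'
from h import *
st()
E
```

```text
t 4.05 pos [ 0.5953 -0.0158  0.3117] rpy [179.8  -0.5 128.9] rho 0.0768 phi 44.9 F [-3.5  9.7  0.5] w 0.0005
```

Call:
play_rows:
  translation:
    - [-0.19, -0.02, 0.02]
    - [-0.19, -0.02, 0.02]
    - [-0.19, -0.02, 0]
    - [-0.19, -0.02, 0]
    - [-0.19, -0.02, 0]
    - [-0.19, -0.02, 0]
    - [-0.19, -0.02, 0]
  twist:
    - [0, 0, 1]
    - [0, 0, 1]
    - [0, 0, 1]
    - [0, 0, 1]
    - [0, 0, 1]
    - [0, 0, 1]
    - [0, 0, 1]
  gripper: [-1, -1, -1, -1, -1, -1, -1]

```text
time: 4.75
tool_pos: [0.6134, -0.0658, 0.312]
ee_rot: [3.126, -0.009, 1.551]
wrist_force: [11.7, 10.3, -3.3]
width: 0.0004
finger_force: 6.3
```

```bash
python3 - <<'E'
from h import *
st()
E
```

```text
t 4.75 pos [ 0.6134 -0.0658  0.312 ] rpy [179.1  -0.5  88.9] rho 0.0726 phi 3.3 F [11.7 10.3 -3.3] w 0.0004
```

Call:
play_rows:
  translation:
    - [-0.19, 0.03, 0]
    - [-0.19, 0.03, 0]
    - [-0.19, 0.03, 0]
    - [-0.19, 0.02, 0.02]
    - [-0.19, 0.01, 0.02]
    - [-0.19, 0, 0.02]
  twist:
    - [0, 0, 1]
    - [0, 0, 1]
    - [0, 0, 1]
    - [0, 0, 1]
    - [0, 0, 1]
    - [0, 0, 1]
  gripper: [-1, -1, -1, -1, -1, -1]

```text
time: 5.35
tool_pos: [0.605, -0.1107, 0.3108]
ee_rot: [3.136, -0.011, 0.95]
wrist_force: [3.7, 8.6, 4.6]
width: 0.0002
finger_force: 4.6
```

```bash
cat >>h.py <<'E'
def ang(c,n,verbose=0):
    im=snap(c,n)[:,:,::-1].copy(); th=np.radians(np.arange(-60,140,.25)); out={}
    for nm,R,z in(('red',(.114,.118,.122,.126,.13),.09),('yel',(.070,.075,.08,.085,.09),.10),('yelrim',(.098,.101,.104),.09)):
        s=0
        for r in R:
            uv=proj(c,np.c_[C[0]+r*np.cos(th),C[1]+r*np.sin(th),th*0+z]).astype(np.float32)
            px=cv2.remap(im,uv[:,0].reshape(1,-1),uv[:,1].reshape(1,-1),cv2.INTER_LINEAR)[0].astype(float)
            s=s+np.clip(px[:,2]-px[:,1] if nm=='red' else px[:,1]-px[:,0],0,None)/len(R)
        s=np.clip(s-.35*s.max(),0,None); k=s.argmax(); w=s*(abs(th-th[k])<.1)
        out[nm]=(round(float(np.degrees((w*th).sum()/w.sum())),2),round(float(s.max())))
    print(c,out)
E
python3 - <<'E'
from h import *
st();ang('top','t2');ang('side','s2')
E
```

```text
t 5.35 pos [ 0.605  -0.1107  0.3108] rpy [179.7  -0.6  54.4] rho 0.0758 phi -32.5 F [3.7 8.6 4.6] w 0.0002
top {'red': (-38.78, 2), 'yel': (39.68, 25), 'yelrim': (39.37, 65)}
side {'red': (7.09, 44), 'yel': (37.52, 29), 'yelrim': (37.08, 30)}
```

Call:
play_rows:
  translation:
    - [-0.19, 0.0, 0]
    - [-0.19, 0, 0]
    - [-0.19, 0, 0]
    - [-0.15, 0, 0]
    - [0, 0, 0]
  twist:
    - [0, 0, 1]
    - [0, 0, 1]
    - [0, 0, 1]
    - [0, 0, 0.8]
    - [0, 0, 0]
  gripper: [-1, -1, -1, -1, -1]

```text
time: 5.95
tool_pos: [0.5843, -0.1337, 0.3095]
ee_rot: [3.138, -0.006, 0.572]
wrist_force: [4.0, 1.7, 3.8]
width: 0.0003
finger_force: 2.3
```

```bash
python3 - <<'E'
from h import *
st();ang('top','t3');ang('side','s3')
a=cv2.imread('pics/t3.png')[105:240,195:335];b=cv2.imread('pics/s3.png')[140:240,175:300]
f=lambda i:cv2.resize(i,(400,400),interpolation=cv2.INTER_CUBIC)
cv2.imwrite('pics/c3.png',np.hstack([f(a),f(b)]))
E
```

```text
t 5.95 pos [ 0.5843 -0.1337  0.3095] rpy [179.8  -0.3  32.8] rho 0.077 phi -55.8 F [4.  1.7 3.8] w 0.0003
top {'red': (6.85, 85), 'yel': (15.11, 47), 'yelrim': (14.85, 73)}
side {'red': (7.08, 44), 'yel': (15.26, 38), 'yelrim': (14.69, 30)}
```

View pics/c3.png

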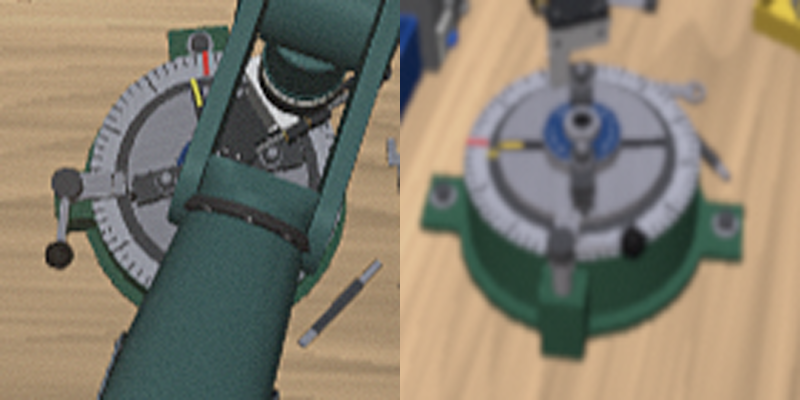

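Both cameras agree: the yellow line at (195,92) is still about 8° short of red at (206,62). I'll go on in finer steps.

Call:
play_rows:
  translation:
    - [-0.09, 0.0, 0]
    - [-0.09, 0, 0]
    - [-0.04, 0, 0]
    - [0, 0, 0]
  twist:
    - [0, 0, 0.5]
    - [0, 0, 0.5]
    - [0, 0, 0.2]
    - [0, 0, 0]
  gripper: [-1, -1, -1, -1]

```text
time: 6.45
tool_pos: [0.577, -0.1384, 0.3089]
ee_rot: [3.138, -0.006, 0.453]
wrist_force: [6.1, 2.1, 4.9]
width: 0.0006
finger_force: 2.9
```

```bash
python3 - <<'E'
from h import *
st();ang('top','t4');ang('side','s4')
E
```

```text
t 6.45 pos [ 0.577  -0.1384  0.3089] rpy [179.8  -0.3  26. ] rho 0.0773 phi -62.2 F [6.1 2.1 4.9] w 0.0006
top {'red': (6.85, 85), 'yel': (8.98, 38), 'yelrim': (8.78, 76)}
side {'red': (7.07, 44), 'yel': (9.34, 20), 'yelrim': (8.34, 27)}
```

Call:
play_rows:
  translation:
    - [-0.03, 0.0, 0]
    - [-0.03, 0, 0]
    - [0, 0, 0]
    - [0, 0, 0]
  twist:
    - [0, 0, 0.15]
    - [0, 0, 0.15]
    - [0, 0, 0]
    - [0, 0, 0]
  gripper: [-1, -1, -1, -1]

```text
time: 6.95
tool_pos: [0.5751, -0.1394, 0.3089]
ee_rot: [3.138, -0.007, 0.424]
wrist_force: [6.2, 2.0, 4.4]
width: 0.0011
finger_force: 3.3
```

```bash
python3 - <<'E'
from h import *
st();ang('top','t5');ang('side','s5')
E
```

```text
t 6.95 pos [ 0.5751 -0.1394  0.3089] rpy [179.8  -0.4  24.3] rho 0.0773 phi -63.8 F [6.2 2.  4.4] w 0.0011
top {'red': (6.85, 85), 'yel': (7.63, 34), 'yelrim': (7.51, 78)}
side {'red': (7.08, 44), 'yel': (7.76, 29), 'yelrim': (7.24, 27)}
```

Call:
play_rows:
  translation:
    - [-0.01, 0.0, 0]
    - [-0.01, 0, 0]
    - [0, 0, 0]
    - [0, 0, 0]
  twist:
    - [0, 0, 0.05]
    - [0, 0, 0.05]
    - [0, 0, 0]
    - [0, 0, 0]
  gripper: [-1, -1, -1, -1]

```text
time: 7.45
tool_pos: [0.5745, -0.1397, 0.3089]
ee_rot: [3.138, -0.007, 0.414]
wrist_force: [6.9, 2.1, 2.7]
width: 0.0005
finger_force: 3.6
```

```bash
python3 - <<'E'
from h import *
st();ang('top','t6');ang('side','s6')
E
```

```text
t 7.45 pos [ 0.5745 -0.1397  0.3089] rpy [179.8  -0.4  23.7] rho 0.0773 phi -64.3 F [6.9 2.1 2.7] w 0.0005
top {'red': (6.85, 85), 'yel': (7.18, 36), 'yelrim': (7.15, 75)}
side {'red': (7.08, 44), 'yel': (7.41, 33), 'yelrim': (7.03, 25)}
```

Call:
play_rows:
  translation:
    - [-0.008, 0, 0]
    - [0, 0, 0]
    - [0.15, 0, 0]
    - [0.15, 0, 0]
    - [0, 0, -0.5]
    - [0, 0, -0.8]
    - [0, 0, -0.7]
    - [0, 0, 0]
  twist:
    - [0, 0, 0]
    - [0, 0, 0]
    - [0, 0, 0]
    - [0, 0, 0]
    - [0, 0, 0]
    - [0, 0, 0]
    - [0, 0, 0]
    - [0, 0, 0]
  gripper: [-1, -1, -1, -1, -1, -1, -1, -1]

```text
time: 8.35
tool_pos: [0.5841, -0.1354, 0.3911]
ee_rot: [3.136, -0.004, 0.412]
wrist_force: [0.5, -0.2, -0.6]
width: 0.0004
finger_force: 0.0
```

```bash
python3 - <<'E'
from h import *
st();ang('top','t7');ang('side','s7');print(rel([.446,.050,.39]))
E
```

```text
t 8.35 pos [ 0.5841 -0.1354  0.3911] rpy [179.7  -0.3  23.6] rho 0.0783 phi -56.6 F [ 0.5 -0.2 -0.6] w 0.0004
top {'red': (7.0, 28), 'yel': (7.41, 2), 'yelrim': (-47.59, 3)}
side {'red': (7.1, 44), 'yel': (7.24, 32), 'yelrim': (6.13, 23)}
[-1.3  -5.62 -0.09]
```

Next I'll travel to the lever, then turn to yaw 90°.

Call:
play_rows:
  translation:
    - [-0.16, -0.7, 0]
    - [-0.16, -0.7, 0]
    - [-0.16, -0.7, 0]
    - [-0.16, -0.7, 0]
    - [-0.16, -0.7, 0]
    - [-0.16, -0.7, 0]
    - [-0.16, -0.7, 0]
    - [-0.16, -0.7, 0]
  twist:
    - [0, 0, 0]
    - [0, 0, 0]
    - [0, 0, 0]
    - [0, 0, 0]
    - [0, 0, 0]
    - [0, 0, 0]
    - [0, 0, 0]
    - [0, 0, 0]
  gripper: [-1, -1, -1, -1, -1, -1, -1, -1]

```text
time: 9.25
tool_pos: [0.4458, 0.0503, 0.3838]
ee_rot: [-3.14, 0.005, 0.412]
wrist_force: [0.9, -0.6, -0.5]
width: 0.0007
finger_force: 0.0
```

Call:
play_rows:
  translation:
    - [0, 0, 0]
    - [0, 0, 0]
    - [0, 0, 0]
    - [0, 0, 0]
    - [0, 0, 0]
    - [0, 0, 0]
  twist:
    - [0, 0, -1]
    - [0, 0, -1]
    - [0, 0, -1]
    - [0, 0, -1]
    - [0, 0, -1]
    - [0, 0, -1]
  gripper: [-1, -1, -1, -1, -1, -1]

```text
time: 9.85
tool_pos: [0.4466, 0.0495, 0.3838]
ee_rot: [-3.137, 0.003, 1.016]
wrist_force: [-0.5, 1.0, -0.8]
width: 0.0005
finger_force: 0.0
```

Call:
play_rows:
  translation:
    - [0, 0, 0]
    - [0, 0, 0]
    - [0, 0, 0]
    - [0, 0, 0]
    - [0, 0, 0]
    - [0, 0, 0]
    - [0, 0, 0]
  twist:
    - [0, 0, -1]
    - [0, 0, -1]
    - [0, 0, -1]
    - [0, 0, -1]
    - [0, 0, -1]
    - [0, 0, -0.6]
    - [0, 0, 0]
  gripper: [-1, -1, -1, -1, -1, -1, -1]

```text
time: 10.55
tool_pos: [0.4467, 0.0495, 0.3841]
ee_rot: [-3.136, 0.0, 1.572]
wrist_force: [-0.5, -0.2, -0.7]
width: 0.0005
finger_force: 0.0
```

```bash
python3 - <<'E'
from h import *
st();ang('top','t8');ang('side','s8')
snap('wrist','w8')
for n in ('lever_ball','lever_pivot','index_mark','red_mark'):
  for c in('wrist','side'):print(n,c,[(np.round(x['centre'],3).tolist(),round(x['score'],2)) for x in robot.spot_point(n,c)[:1]])
print(rel([.446,.050,.336]))
E
```

```text
t 10.55 pos [0.4467 0.0495 0.3841] rpy [-179.7    0.    90.1] rho 0.1522 phi 128.3 F [-0.5 -0.2 -0.7] w 0.0005
top {'red': (6.86, 82), 'yel': (7.05, 69), 'yelrim': (6.84, 74)}
side {'red': (7.08, 43), 'yel': (7.23, 31), 'yelrim': (6.17, 23)}
lever_ball wrist [([0.452, 0.087, 0.148], 0.89)]
lever_ball side [([0.448, 0.085, 0.144], 0.71)]
lever_pivot wrist [([0.517, 0.087, 0.145], 0.75)]
lever_pivot side [([0.517, 0.085, 0.15], 0.69)]
index_mark wrist [([0.65, -0.058, 0.087], 0.72)]
index_mark side [([0.652, -0.056, 0.083], 0.93)]
red_mark wrist [([0.649, -0.057, 0.09], 0.6)]
red_mark side [([0.64, 0.434, 0.001], 0.46)]
[ 0.01 -0.03  1.27]
```

View pics/w8.png

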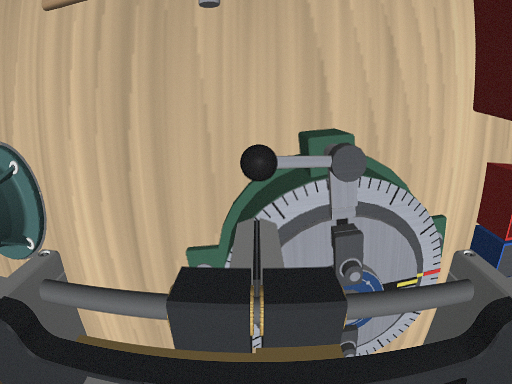

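In the wrist view the yellow and red lines are in line at (420,277). The ball is at (258,163), ahead of the shut fingers. I'll go down and start pushing the lever.

Call:
play_rows:
  translation:
    - [0, 0, 0.6]
    - [0, 0, 0.5]
    - [0, 0, 0.15]
    - [0.15, 0, 0]
    - [0.15, 0, 0]
  twist:
    - [0, 0, 0]
    - [0, 0, 0]
    - [0, 0, 0]
    - [0, 0, 0]
    - [0, 0, 0]
  gripper: [-1, -1, -1, -1, -1]

```text
time: 11.6
tool_pos: [0.4473, 0.062, 0.3376]
ee_rot: [3.14, -0.0, 1.571]
wrist_force: [-0.6, -0.1, -0.4]
width: 0.0008
finger_force: 0.0
```

Call:
play_rows:
  translation:
    - [0.19, -0.045, 0]
    - [0.19, -0.045, 0]
    - [0.19, -0.045, 0]
    - [0.19, -0.045, 0]
    - [0.19, -0.045, 0]
    - [0.19, -0.045, 0]
  twist:
    - [0, 0, 1]
    - [0, 0, 1]
    - [0, 0, 1]
    - [0, 0, 1]
    - [0, 0, 1]
    - [0, 0, 1]
  gripper: [-1, -1, -1, -1, -1, -1]

```text
time: 12.2
tool_pos: [0.4477, 0.108, 0.3379]
ee_rot: [3.14, 0.001, 0.968]
wrist_force: [-0.5, -3.5, -0.1]
width: 0.0003
finger_force: 1.5
```

```bash
python3 - <<'E'
from h import *
o=st();robot.snapshot('side');b=robot.spot_point('lever_ball','side')[0];print(b)
robot.snapshot('wrist');b=robot.spot_point('lever_ball','wrist');print(b[:1])
P=np.array([.518,.086])
for x in b[:1]:
    d=np.array(x['centre'][:2])-P;print(180-np.degrees(np.arctan2(d[1],d[0])))
d=o['tool_pos'][:2]-P;y=o['ee_rot'][2];print(d@[np.cos(y),np.sin(y)],d@[np.sin(y),-np.cos(y)])
ang('top','t9')
E
```

```text
t 12.2 pos [0.4477 0.108  0.3379] rpy [1.799e+02 1.000e-01 5.540e+01] rho 0.2009 phi 117.7 F [-0.5 -3.5 -0.1] w 0.0003
{'centre': [0.4627, 0.1261, 0.1475], 'score': 0.72}
[{'centre': [0.4628, 0.1247, 0.1487], 'score': 0.86}]
35.033796187884036
-0.02176347846714034 -0.07034327322724189
top {'red': (6.85, 83), 'yel': (7.04, 69), 'yelrim': (6.84, 75)}
```

Call:
play_rows:
  translation:
    - [0.19, -0.05, 0]
    - [0.19, -0.05, 0]
    - [0.19, -0.05, 0]
    - [0.19, -0.05, 0]
    - [0.19, -0.05, 0]
    - [0.19, -0.05, 0]
  twist:
    - [0, 0, 1]
    - [0, 0, 1]
    - [0, 0, 1]
    - [0, 0, 1]
    - [0, 0, 1]
    - [0, 0, 1]
  gripper: [-1, -1, -1, -1, -1, -1]

```text
time: 13.05
tool_pos: [0.4735, 0.146, 0.3372]
ee_rot: [3.141, 0.001, 0.369]
wrist_force: [-2.4, -2.5, 2.1]
width: 0.0004
finger_force: 1.7
```

```bash
cat>>h.py <<'E'
def lev():
    P=np.array([.518,.086])
    o=st();y=o['ee_rot'][2]
    for c in('side','wrist'):
        robot.snapshot(c);b=robot.spot_point('lever_ball',c)
        for x in b[:1]:
            d=np.array(x['centre'][:2])-P;print(c,np.round(x['centre'],3),180-np.degrees(np.arctan2(d[1],d[0])))
    d=o['tool_pos'][:2]-P;print(d@[np.cos(y),np.sin(y)],d@[np.sin(y),-np.cos(y)])
E
python3 - <<'E'
from h import *
lev();ang('top','t10')
E
```

```text
t 13.05 pos [0.4735 0.146  0.3372] rpy [1.80e+02 1.00e-01 2.11e+01] rho 0.2263 phi 107.4 F [-2.4 -2.5  2.1] w 0.0004
side [0.498 0.152 0.143] 73.55441555650337
wrist [0.496 0.154 0.146] 72.42240641645903
-0.01991703576374596 -0.0720055218806797
top {'red': (6.85, 83), 'yel': (7.05, 70), 'yelrim': (6.83, 75)}
```

Call:
play_rows:
  translation:
    - [0.1, -0.03, 0]
    - [0.1, -0.03, 0]
    - [0.1, -0.03, 0]
    - [0, 0, 0]
  twist:
    - [0, 0, 0.5]
    - [0, 0, 0.5]
    - [0, 0, 0.5]
    - [0, 0, 0]
  gripper: [-1, -1, -1, -1]

```text
time: 13.7
tool_pos: [0.4837, 0.1532, 0.3368]
ee_rot: [3.141, 0.001, 0.223]
wrist_force: [-2.6, -1.4, 1.0]
width: 0.0009
finger_force: 1.3
```

Call:
play_rows:
  translation:
    - [0.08, -0.02, 0]
    - [0.05, -0.01, 0]
    - [0, 0, 0]
  twist:
    - [0, 0, 0.3]
    - [0, 0, 0.2]
    - [0, 0, 0]
  gripper: [-1, -1, -1]

```text
time: 14.0
tool_pos: [0.4885, 0.1556, 0.3367]
ee_rot: [3.141, 0.001, 0.173]
wrist_force: [-3.2, -2.9, 1.8]
width: 0.0004
finger_force: 1.8
```

```bash
python3 - <<'E'
from h import *
lev();ang('top','t11')
E
```

```text
t 14.0 pos [0.4885 0.1556 0.3367] rpy [180.    0.    9.9] rho 0.2316 phi 103.1 F [-3.2 -2.9  1.8] w 0.0004
side [0.511 0.157 0.146] 84.77650907116477
wrist [0.514 0.156 0.148] 86.74805439963612
-0.017079350387209067 -0.07360009592403108
top {'red': (6.85, 84), 'yel': (7.04, 70), 'yelrim': (6.84, 76)}
```

Call:
play_rows:
  translation:
    - [0.05, 0, 0]
    - [0.05, 0, 0]
    - [0, 0, 0]
  twist:
    - [0, 0, 0.1]
    - [0, 0, 0.1]
    - [0, 0, 0]
  gripper: [-1, -1, -1]

```text
time: 14.55
tool_pos: [0.4925, 0.1567, 0.3367]
ee_rot: [-3.141, 0.002, 0.152]
wrist_force: [-5.4, -1.0, 4.0]
width: 0.0005
finger_force: 2.8
```

Call:
play_rows:
  translation:
    - [0.05, 0, 0]
    - [0, 0, 0]
  twist:
    - [0, 0, 0]
    - [0, 0, 0]
  gripper: [-1, -1]

```text
time: 14.75
tool_pos: [0.4935, 0.1569, 0.3366]
ee_rot: [-3.141, 0.006, 0.152]
wrist_force: [-10.4, -2.3, 6.1]
width: 0.001
finger_force: 5.2
```

Call:
play_rows:
  translation:
    - [0.05, 0, 0]
    - [0, 0, 0]
  twist:
    - [0, 0, 0]
    - [0, 0, 0]
  gripper: [-1, -1]

```text
time: 14.95
tool_pos: [0.4945, 0.1571, 0.3366]
ee_rot: [-3.141, 0.011, 0.152]
wrist_force: [-14.3, -3.7, 8.9]
width: 0.0004
finger_force: 7.6
```

Call:
play_rows:
  translation:
    - [0.04, 0, 0]
    - [0, 0, 0]
  twist:
    - [0, 0, 0]
    - [0, 0, 0]
  gripper: [-1, -1]

```text
time: 15.15
tool_pos: [0.4952, 0.1572, 0.3366]
ee_rot: [-3.141, 0.014, 0.152]
wrist_force: [-18.9, -4.5, 11.0]
width: 0.0006
finger_force: 9.6
```

The force now climbs in step with the command while the tip stays put, so the lever is at its stop. I'll back off and lift.

Call:
play_rows:
  translation:
    - [-0.3, 0, 0]
    - [-0.4, 0, 0]
    - [-0.2, 0, -0.3]
    - [0, 0, -0.8]
    - [0, 0, -0.8]
    - [0, 0, -0.8]
    - [0, 0, 0]
  twist:
    - [0, 0, 0]
    - [0, 0, 0]
    - [0, 0, 0]
    - [0, 0, 0]
    - [0, 0, 0]
    - [0, 0, 0]
    - [0, 0, 0]
  gripper: [-1, -1, -1, -1, -1, -1, -1]

```text
time: 15.85
tool_pos: [0.4632, 0.1521, 0.4515]
ee_rot: [-3.14, -0.014, 0.152]
wrist_force: [1.0, -0.5, 0.1]
width: 0.0006
finger_force: 0.0
```

```bash
python3 - <<'E'
from h import *
lev();ang('top','t12');ang('side','s12');snap('wrist','w12')
a=cv2.imread('pics/t12.png')[105:240,195:335];b=cv2.imread('pics/w12.png')
cv2.imwrite('pics/c12.png',np.hstack([cv2.resize(a,(384,384),interpolation=cv2.INTER_CUBIC),b[:,:416]]))
E
```

```text
t 15.85 pos [0.4632 0.1521 0.4515] rpy [-179.9   -0.8    8.7] rho 0.2354 phi 109.3 F [ 1.  -0.5  0.1] w 0.0006
side [0.515 0.156 0.146] 87.63442538731547
wrist [0.517 0.156 0.15 ] 89.26127014129766
-0.0441269521649811 -0.07367350171474542
top {'red': (6.85, 85), 'yel': (7.05, 71), 'yelrim': (6.84, 77)}
side {'red': (7.06, 42), 'yel': (7.23, 32), 'yelrim': (6.2, 23)}
```

View pics/c12.png

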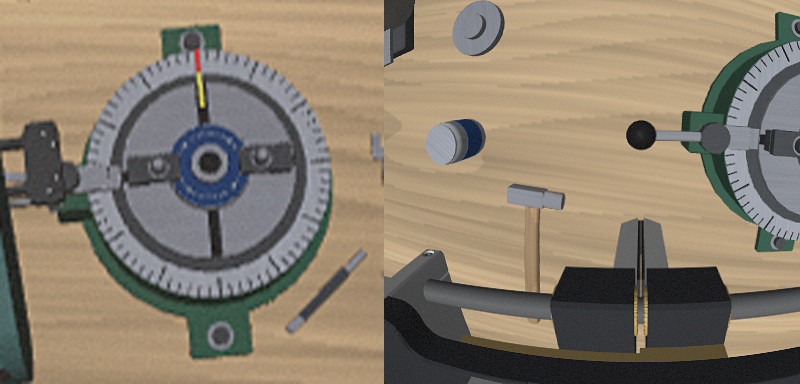

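The top view shows yellow (202,90) and red (198,62) in one line. The wrist view shows the lever swung fully out, in line with the dog, and the robot clear of everything. I'll hand in the job.

```bash
python3 -c "
from bench import robot
print(robot.close_job())"
```

```text
the job is handed in; nothing more can be done
None
```

The turntable's yellow index line is on the red line to within about 0.2°, the clamp lever is pushed clockwise to its stop, and the job is handed in after about 16 s with the arm clear and no push over about 23 N; I don't have the verdict.

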